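Third click on the filter slide

TASK

Set the small bench photometer to its third filter and take a reading: its filter lever is parked against the end stop, so push the lever along its slot with a fingertip, feeling the clicks, and leave it resting in the third notch without ever going on to the fourth. Then press the round read button beside the slot fully down and let it come up again. Only push and press, lightly: do not pinch or force the lever, lift nothing, and leave the vial, the steel vessel, the timer and the steel disc where they stand.

Things in the scene. Friction and masses are not known exactly. Their poses are not given: they have to be found in the camera images.
- photometer: low grey bench instrument, 100 (x) x 220 (y) x 58 mm high, flat aluminium top, fixed. Origin at the centre of its underside, x to its back, y along its length to the left, z up. On top: slot along y at x = +18 mm, y = -83 (end stop) to -8 mm, with six marks, one per rest position, the longest at the end stop; button at x = +18, y = +45; vial collar, 33 mm wide, 12 high, at x = -22, y = +83.
- filter_lever (a joint): lever travel along the photometer's +y (left), m: 0 at the right-hand end stop (parked, as at the start); notches 15 mm apart: first 0.015, second 0.030, third 0.045, fourth 0.060, fifth 0.075 (far stop). A click force peaking at 4 to 7 N opposes the push up to half-way between notches, then the lever snaps on by itself into the next notch and stays there when let go.
- lever_push (a point): middle of the lever's upright black tab, 25 mm above the instrument's top (83 mm above the worktop); moves with the lever. The tab is 22 mm wide (photometer x), 10 mm thick (photometer y), from 12 to 40 mm above the instrument's top; below it is a foot 26 x 14 mm, 12 mm high.
- read_button (a joint): travel of the read button, m: 0 up, 0.006 fully pressed; it springs back, 5 N when fully down.
- read_button_top (a point): centre of the top face of the round grey read button, 22 mm across, pressed straight down.
- vial: small closed glass vial, 20 mm across, 45 mm tall, standing loose in the collar on the photometer, its top 103 mm above the worktop; not to be disturbed. Origin at the centre of its base.
- cone_vessel: conical steel vessel, 68 mm across, 88 mm tall, standing to the left of the photometer; not to be disturbed. Origin at the centre of its base.
- timer: bench timer, 68 x 68 x 20 mm, lying to the right of the photometer; not to be disturbed. Origin at the centre of its base.
- cap: flat round steel blanking disc, 52 mm across, 6 mm thick, lying farther to the right; not to be disturbed. Origin at the centre of its base.

How it is judged:
On the way, in this order (a step that is already met when the one before it is completed fails the run):
1. the lever rests in the third notch (value of joint filter_lever between 0.041 and 0.049 m), for 0.3 s.
2. the read button is pressed down with the lever in the third notch (all of step 1 and value of joint read_button above 0.0045 m), for 0.05 s.
At the end, for the whole second after the job is handed in: The lever rests in the third notch (45 mm of travel, within 4 mm), after the read button was pressed at least 4.5 mm down with it there; the button is up again (within 1.5 mm) (all of step 1 and value of joint read_button below 0.0015 m); the robot touches nothing.
It fails at once if the lever goes past the third notch, over the half-way point to the fourth (value of joint filter_lever above 0.0535 m).
It fails at once if the read button is pressed while the lever is not in the third notch (value of joint read_button above 0.003 m and (value of joint filter_lever below 0.039 m or value of joint filter_lever above 0.051 m)).
It fails at once if the lever is pinched or forced (more than 18 N on it) (contact force between the fingers and filter_lever above 18 N).
It fails at once if the vial, the vessel, the timer or the disc is moved by more than 15 mm or lifted (distance of any of vial, cone_vessel, timer, cap from where it was at the start of the episode above 0.015 m).
It also fails if it takes over 53 s, if anything falls off the work surface, if the arm or the gripper's body presses on something with over 40 N, if the wrist force passes 120 N, or if a joint passes its speed limit or range.

ROBOT

A 6-joint arm with a two-finger parallel gripper is mounted at the origin on a cart in front of the work surface, level with it; the furniture and walls round the work are solid. World frame = base frame: x ahead of the robot, y to its left, z up, the work surface at z = 0. Lengths are in m, angles in rad, forces in N, time in s.
With the tool pointing down it reaches from about 0.375 to 0.9 m from the base axis. Payload 3.1 kg.
Tool frame: the origin (TCP) lies at the very end of the fingers, on their centre line; the grasp point (between the pads) lies 19 mm behind it; z points along the fingers, y is the line along which they close (so a half turn about z gives the same grasp; the last joint's range is limited). The gripper opens to 85 mm and grips with 20 to 120 N. Pads are 22 mm wide; open, the fingers measure 114 mm over their backs; the gripper's body (76 mm by 85 mm) begins 54 mm behind the grasp point. The pads swing forward as they close: fully open they stand 13 mm farther back than shut.
Start: joints at [1.067, 0.527, 1.433, -0, 1.181, -0.178], TCP at [0.199, 0.592, 0.231] pointing down, gripper open.
Joint ranges: [-3.08, 3.08], [-0.75, 2.2], [0.22, 2.44], [-1.43, 4.57], [0, 2.65], [-2.85, 2.85]. Speed limits (rad/s): [2.79, 2.79, 3.14, 3.14, 3.14, 3.14].

INTERFACE

Orientations are given as a rotation vector (axis times angle).
In Python, from rig import * gives the robot as it stands.
- The arm moves only by the tool arm_command, never from a script. Its argument "plan" is a list of rows, each a list of 4 numbers: the shift along the world's x, y, z normalised to -1 to 1, where 1 is 25 cm, then the turn about the world's z normalised to -1 to 1, where 1 is 2 rad. In form: [[x, y, z, spin], ...]. A call has 1 to 20 rows; each row shifts and turns the commanded pose from where the row before left it; what a row does not reach is not made up. A row lasts 1/8 s, in which the tool goes at most 62.5 mm and 10.7 degrees, less where a joint would pass 70% of its speed; a pose out of reach is approached as far as the arm can. A call with a number of a shift or a turn outside -1 to 1 is refused whole. A call with a gripper value outside its range is refused whole. "jaw" is the gripper command: -1 is shut, 1 is fully open, values between are in proportion, set as the call begins (left out, the last holds). The fingers move at their own pace and stop on an object; "newtons" is the grip in N (left out, the last holds). Time passes only in rows, so rows that do not move let the fingers close. It gives the time, the measured TCP pose, the force, the opening and the grip force at its end, in the units of the state.
- observe(): the state, without advancing time (a new reading comes with each control period).
- get_image(name): name is "side" or "top" or "wrist"; returns a dict with "img" (420x560x3 uint8, blue, green, red), "z_map" (420x560 float32, m along the optical axis (not along the pixel's ray), 0 where there is no reading), "K" (3x3 intrinsics, pixels), "dist" ([k1, k2, p1, p2, k3] as OpenCV has them; the pictures are not rectified), "xyz" and "rotation" of the camera in the world. Camera axes: x right, y down, z forward; pixel columns grow to the right and rows downward; lengths in m; the calibration is good to about 2 mm. A picture is of the moment at which its call begins.
- job_done(): hands the job in; it is judged then, once.
The state is a dict: "time": time; "qpos": joint angles; "dq": joint speeds; "joint_efforts": joint torques, N m; "ee_pos": TCP position; "eef_rot": TCP orientation; "contact_force": force on the tool from outside, world axes, zero at the start; "torque": the same for the moment, N m; "grip_width": opening from 0.0 (shut) to 1.0 (fully open); "grasp_force": force on a finger pad.
Only numpy, scipy, OpenCV 4.12 (cv2) and the standard library are available. Lean on these libraries where they do the work, as an engineer would, in place of code of your own. Each camera call takes 0.05 s, during which the arm holds its last target. There are 200 camera calls.

## Working session

There is one attempt and no reset: what is moved stays moved. The work goes in short steps, Python scripts to look and compute and a tool call to move; the robot and the scene stay as the last step left them, time stands still between calls to the robot, and variables do not carry over. Pictures are saved under pics/ and viewed, at most 10 in all, crops included, and the job is handed in when it is done.

Besides the shell and the picture viewer there is one more tool, called after "Request:" as name(argument=value, ...), one argument or row to a line, values as JSON. arm_command: Moves the arm, as the interface text tells. Scaled input: -1 to 1 covers 25 cm each way for a shift and 2 rad each way for a turn. Its arguments: {"type":"object","properties":{"plan":{"type":"array"},"jaw":{"type":"number"},"newtons":{"type":"number"}},"required":["plan"]}

```bash
mkdir -p pics; ls; cat > h.py <<'E'
from rig import *
import numpy as np, cv2
def world(d,uv,h=None):
    """pixels -> world: depth-based, or ray onto plane z=h"""
    uv=np.array(uv,float).reshape(-1,1,2)
    K,D=np.array(d["K"],float),np.array(d["dist"],float)
    n=cv2.undistortPoints(uv,K,D)[:,0]
    r=np.c_[n,np.ones(len(n))]
    R=np.array(d["rotation"],float)
    if R.ndim==1: R=cv2.Rodrigues(R)[0]
    p=np.array(d["xyz"],float)
    w=r@R.T
    if h is not None: return p+w*((h-p[2])/w[:,2])[:,None]
    z=np.array([d["z_map"][int(round(v)),int(round(u))] for u,v in uv[:,0]])
    return p+w*z[:,None]
E
python3 - <<'E'
from h import *
s=observe(); print({k:np.round(v,3) for k,v in s.items()})
for n in("top","side"):
    d=get_image(n); cv2.imwrite(f"pics/{n}0.png",d["img"]); print(n,d["xyz"],np.array(d["rotation"]).round(3).tolist(),np.array(d["K"]).round(1).tolist())
    np.save(f"{n}0.npy",d,allow_pickle=True)
E
```

```text
pics
{'time': np.float64(0.0), 'qpos': array([ 1.067,  0.529,  1.434, -0.   ,  1.181, -0.179]), 'dq': array([ 0.   ,  0.   ,  0.   , -0.   ,  0.001, -0.001]), 'joint_efforts': array([-0.0000e+00, -4.4234e+01, -1.7803e+01, -0.0000e+00,  8.0000e-03,
        0.0000e+00]), 'ee_pos': array([0.199, 0.592, 0.23 ]), 'eef_rot': array([-5.08e-01, -3.10e+00,  3.00e-03]), 'contact_force': array([ 0.408, -0.226, -0.015]), 'torque': array([-0.012, -0.085,  0.013]), 'grasp_force': np.float64(0.0), 'grip_width': np.float64(1.001)}
top [0.23308928 0.13088831 1.21216476] [-2.138, 2.092, -0.185] [[483.2, 0.0, 281.7], [0.0, 483.2, 214.0], [0.0, 0.0, 1.0]]
side [0.1577693  1.0832426  0.44242823] [-0.32, 2.425, -1.683] [[384.2, 0.0, 277.9], [0.0, 384.2, 209.5], [0.0, 0.0, 1.0]]
```

View pics/top0.png

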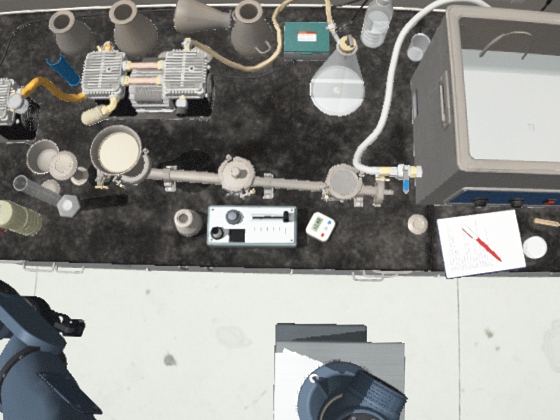

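View pics/side0.png

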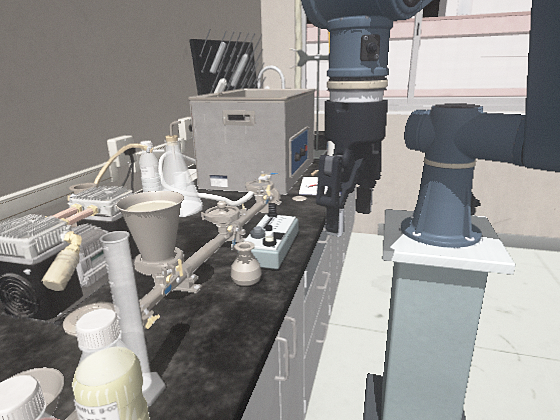

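The top view shows the photometer at about (207–297, 206–246), with the lever near (287, 215), the button near (234, 215), the vessel at (187, 222), the timer at (320, 227) and the disc at (417, 224). The vessel is the nearest neighbour in the side view too. Next I'll measure the photometer and zoom in.

```bash
python3 - <<'E'
from h import *
d=np.load("top0.npy",allow_pickle=True).item()
im=d["img"]; c=im[195:255,175:345]
cv2.imwrite("pics/crop.png",cv2.resize(c,None,fx=4.7,fy=4.7,interpolation=cv2.INTER_CUBIC))
# aluminium top: bright & depth height near 0.058
H,W=im.shape[:2]
uu,vv=np.meshgrid(np.arange(W),np.arange(H))
P=world(d,np.c_[uu.ravel(),vv.ravel()]).reshape(H,W,3)
m=((P[...,2]>.045)&(P[...,2]<.072)).astype(np.uint8); m[:195]=0;m[255:]=0;m[:,:200]=0;m[:,305:]=0
n,l,st,_=cv2.connectedComponentsWithStats(m); k=1+np.argmax(st[1:,4]); print(st[k])
pts=P[l==k]; print("z med",np.median(pts[:,2]))
q=np.argwhere(l==k)[:,::-1].astype(float)
w=world(d,q,.058)[:,:2]
r=cv2.minAreaRect((w*1000).astype(np.float32)); print(r)
# lever & collar, vial points by height
for lo,hi in((.085,.12),):
    mm=(P[...,2]>lo)&(P[...,2]<hi); mm[:195]=0;mm[255:]=0;mm[:,:200]=0;mm[:,305:]=0
    n,l,st,ce=cv2.connectedComponentsWithStats(mm.astype(np.uint8))
    for i in range(1,n): print(st[i],P[l==i].mean(0).round(4))
E
```

```text
[ 206  206   91   41 3346]
z med 0.05808017537663024
((424.1004638671875, 224.4464111328125), (98.26730346679688, 217.9503173828125), 1.1586045026779175)
[240 195  10   5  24] [0.4859 0.2411 0.1079]
[283 211   5  10  47] [0.4442 0.1423 0.0967]
[211 226   9   9  63] [0.405  0.306  0.0999]
```

View pics/crop.png

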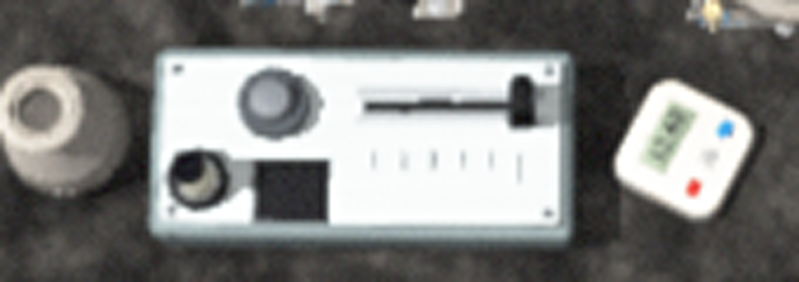

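The crop confirms the lever at its right-hand end and the button at upper left of the plate, with the vial in its collar below it. Photometer centre is about (0.424, 0.2245), yaw about +1.2°. Next I'll check the button height and the obstacles near the gripper body.

```bash
python3 - <<'E'
from h import *
d=np.load("top0.npy",allow_pickle=True).item()
H,W=d["img"].shape[:2]
uu,vv=np.meshgrid(np.arange(W),np.arange(H))
P=world(d,np.c_[uu.ravel(),vv.ravel()])
xs=np.arange(.34,.58,.02)
for y in np.arange(.04,.6,.04):
    print(round(y,2),[int(1000*P[(abs(P[:,1]-y-.02)<.02)&(abs(P[:,0]-x-.01)<.01)][:,2].max(initial=0)) for x in xs])
a=np.deg2rad(1.16);R=np.array([[np.cos(a),-np.sin(a)],[np.sin(a),np.cos(a)]])
c=np.array([.4241,.2244]); L=(P[:,:2]-c)@R
for nm,x,y in(("button",.018,.045),("lever",.018,-.083),("vial",-.022,.083)):
    s=(abs(L[:,0]-x)<.016)&(abs(L[:,1]-y)<.016)&(P[:,2]>.062)
    print(nm,(c+R@[x,y]).round(4),np.percentile(P[s,2],[50,90,100]).round(4),P[s&(P[:,2]>np.percentile(P[s,2],60))].mean(0).round(4))
E
```

```text
0.04 [6, 7, 15, 24, 25, 23, 21, 122, 117, 117, 113, 5]
0.08 [5, 55, 56, 54, 53, 55, 51, 7, 49, 57, 52, 8]
0.12 [6, 55, 64, 64, 101, 101, 62, 6, 6, 56, 52, 7]
0.16 [6, 53, 63, 63, 65, 64, 64, 7, 34, 60, 58, 32]
0.2 [6, 54, 63, 63, 65, 64, 63, 119, 121, 115, 117, 117]
0.24 [7, 54, 66, 63, 83, 84, 68, 115, 116, 141, 139, 118]
0.28 [6, 54, 107, 107, 71, 74, 63, 109, 116, 117, 117, 116]
0.32 [5, 52, 73, 71, 64, 63, 62, 6, 6, 56, 60, 47]
0.36 [6, 6, 7, 94, 93, 92, 44, 7, 8, 56, 59, 51]
0.4 [8, 7, 5, 50, 93, 90, 6, 7, 5, 53, 65, 57]
0.44 [7, 6, 8, 8, 6, 7, 7, 5, 224, 229, 227, 227]
0.48 [9, 6, 7, 6, 9, 7, 6, 8, 228, 211, 211, 210]
0.52 [5, 6, 6, 6, 5, 8, 7, 5, 227, 227, 211, 212]
0.56 [7, 5, 6, 6, 8, 7, 6, 7, 111, 226, 229, 227]
button [0.4412 0.2698] [0.0719 0.0819 0.0841] [0.4428 0.2696 0.0804]
lever [0.4438 0.1418] [0.0946 0.0996 0.1014] [0.4452 0.1422 0.0982]
vial [0.4004 0.3069] [0.0745 0.1046 0.1078] [0.4053 0.3061 0.1008]
```

Request:
arm_command(
  plan=[
    [0.07,-0.142,0,-0.0438],
    [0.07,-0.142,0,-0.0438],
    [0.07,-0.142,0,-0.0438],
    [0.07,-0.142,0,-0.0438],
    [0.07,-0.142,0,-0.0438],
    [0.07,-0.142,0,-0.0438],
    [0.07,-0.142,0,-0.0438],
    [0.07,-0.142,0,-0.0438],
    [0.07,-0.142,0,-0.0438],
    [0.07,-0.142,0,-0.0438],
    [0.07,-0.142,0,-0.0438],
    [0.07,-0.142,0,-0.0438],
    [0.07,-0.142,0,-0.0438],
    [0.07,-0.142,0,-0.0438],
    [0,0,0,0],
    [0,0,0,0],
  ],
  jaw=-1,
  newtons=30,
)

```text
time: 2.1
ee_pos: [0.4436, 0.0956, 0.231]
eef_rot: [-2.199, -2.242, 0.001]
contact_force: [-0.6, 0.1, -1.8]
grip_width: -0.002
grasp_force: 0.0
```

Request:
arm_command(
  plan=[
    [0,0,-0.12,0],
    [0,0,-0.12,0],
    [0,0,-0.12,0],
    [0,0,-0.12,0],
    [0,0,-0.08,0],
    [0,0,-0.056,0],
    [0,0,0,0],
    [0,0,0,0],
  ],
)

```text
time: 3.1
ee_pos: [0.4443, 0.096, 0.0777]
eef_rot: [2.198, 2.245, 0.0]
contact_force: [0.0, -1.3, 0.2]
grip_width: 0.002
grasp_force: 0.0
```

```bash
python3 - <<'E'
from h import *
s=observe(); print(s["ee_pos"],s["contact_force"])
a=get_image("wrist")["img"]
d=get_image("side"); b=d["img"][170:290,220:380]
b=cv2.resize(b,(560,420),interpolation=cv2.INTER_CUBIC)
cv2.imwrite("pics/w1.png",cv2.resize(np.hstack([a,b]),(800,300)))
E
```

```text
[0.44427152 0.09601723 0.07771338] [ 0.03181143 -1.33805035  0.21282907]
```

View pics/w1.png

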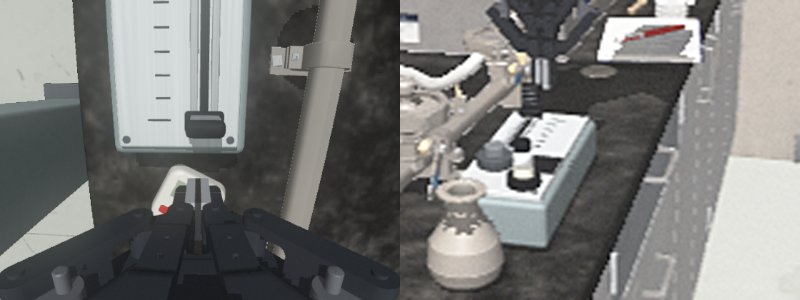

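The left (wrist) half shows the lever tab at about (205, 123), straight ahead of the closed fingertips at about (200, 190). In the right half (side view) the gripper is clear of everything. Moving up to contact.

Request:
arm_command(
  plan=[
    [0,0.04,0,0],
    [0,0.04,0,0],
    [0,0.008,0,0],
    [0,0,0,0],
    [0,0,0,0],
  ],
)

```text
time: 3.82
ee_pos: [0.4444, 0.1172, 0.0773]
eef_rot: [-2.2, -2.243, 0.0]
contact_force: [0.5, 0.9, -0.4]
grip_width: -0.001
grasp_force: 0.0
```

Request:
arm_command(
  plan=[
    [0,0.006,0,0],
    [0,0.006,0,0],
    [0,0,0,0],
    [0,0,0,0],
  ],
)

```text
time: 4.32
ee_pos: [0.4444, 0.1203, 0.0773]
eef_rot: [-2.2, -2.243, 0.0]
contact_force: [0.4, -0.4, 0.4]
grip_width: 0.002
grasp_force: 0.0
```

Request:
arm_command(
  plan=[
    [0,0.006,0,0],
    [0,0.006,0,0],
    [0,0,0,0],
    [0,0,0,0],
  ],
)

```text
time: 4.82
ee_pos: [0.4444, 0.1233, 0.0773]
eef_rot: [-2.199, -2.243, 0.0]
contact_force: [0.2, -0.7, -0.8]
grip_width: -0.003
grasp_force: 0.0
```

Request:
arm_command(
  plan=[
    [0,0.006,0,0],
    [0,0.006,0,0],
    [0,0,0,0],
    [0,0,0,0],
  ],
)

```text
time: 5.32
ee_pos: [0.4444, 0.1261, 0.0773]
eef_rot: [2.199, 2.243, -0.0]
contact_force: [0.1, -3.5, 0.6]
grip_width: 0.001
grasp_force: 1.6
```

Contact begins at TCP y of about 0.125. Pushing on for the first click.

Request:
arm_command(
  plan=[
    [0,0.006,0,0],
    [0,0.006,0,0],
    [0,0,0,0],
  ],
)

```text
time: 5.7
ee_pos: [0.4444, 0.1288, 0.0773]
eef_rot: [2.199, 2.244, -0.001]
contact_force: [-0.5, -5.5, 1.1]
grip_width: 0.002
grasp_force: 2.9
```

Request:
arm_command(
  plan=[
    [0,0.006,0,0],
    [0,0.006,0,0],
    [0,0,0,0],
  ],
)

```text
time: 6.08
ee_pos: [0.4444, 0.1328, 0.0773]
eef_rot: [-2.2, -2.242, -0.001]
contact_force: [0.7, -0.3, 0.0]
grip_width: 0.002
grasp_force: 0.0
```

Request:
arm_command(
  plan=[
    [0,0.006,0,0],
    [0,0,0,0],
  ],
)

```text
time: 6.32
ee_pos: [0.4444, 0.1341, 0.0773]
eef_rot: [-2.199, -2.243, -0.0]
contact_force: [0.3, 0.5, -0.3]
grip_width: 0.0
grasp_force: 0.0
```

Request:
arm_command(
  plan=[
    [0,0.006,0,0],
    [0,0,0,0],
  ],
)

```text
time: 6.58
ee_pos: [0.4444, 0.1354, 0.0773]
eef_rot: [2.199, 2.243, 0.0]
contact_force: [0.2, -0.0, 1.2]
grip_width: 0.0
grasp_force: 0.0
```

First click at a TCP y of about 0.132, and the force dropped to zero. On to the second.

Request:
arm_command(
  plan=[
    [0,0.008,0,0],
    [0,0.008,0,0],
    [0,0.004,0,0],
    [0,0,0,0],
  ],
)

```text
time: 7.08
ee_pos: [0.4444, 0.1403, 0.0773]
eef_rot: [2.199, 2.243, -0.0]
contact_force: [0.0, -1.0, 0.2]
grip_width: -0.0
grasp_force: 0.6
```

Request:
arm_command(
  plan=[
    [0,0.006,0,0],
    [0,0.006,0,0],
    [0,0,0,0],
  ],
)

```text
time: 7.45
ee_pos: [0.4444, 0.1428, 0.0773]
eef_rot: [2.199, 2.243, -0.001]
contact_force: [-0.2, -5.0, 1.2]
grip_width: -0.001
grasp_force: 2.6
```

Request:
arm_command(
  plan=[
    [0,0.006,0,0],
    [0,0.004,0,0],
    [0,0,0,0],
  ],
)

```text
time: 7.82
ee_pos: [0.4444, 0.1453, 0.0773]
eef_rot: [2.199, 2.243, -0.001]
contact_force: [0.0, -5.0, 0.6]
grip_width: -0.002
grasp_force: 2.5
```

Request:
arm_command(
  plan=[
    [0,0.006,0,0],
    [0,0,0,0],
  ],
)

```text
time: 8.07
ee_pos: [0.4444, 0.1477, 0.0773]
eef_rot: [-2.2, -2.242, -0.001]
contact_force: [0.5, 0.2, -0.3]
grip_width: -0.001
grasp_force: 0.0
```

Second click between TCP y 0.145 and 0.148. I expect the third at about 0.162.

Request:
arm_command(
  plan=[
    [0,0.01,0,0],
    [0,0.01,0,0],
    [0,0.01,0,0],
    [0,0,0,0],
  ],
)

```text
time: 8.57
ee_pos: [0.4444, 0.155, 0.0773]
eef_rot: [2.199, 2.244, -0.0]
contact_force: [0.1, -0.2, 0.6]
grip_width: -0.004
grasp_force: 0.3
```

Request:
arm_command(
  plan=[
    [0,0.006,0,0],
    [0,0.006,0,0],
    [0,0,0,0],
  ],
)

```text
time: 8.95
ee_pos: [0.4444, 0.1573, 0.0773]
eef_rot: [2.199, 2.243, -0.001]
contact_force: [-0.6, -4.6, 0.9]
grip_width: -0.001
grasp_force: 2.5
```

Request:
arm_command(
  plan=[
    [0,0.006,0,0],
    [0,0.004,0,0],
    [0,0,0,0],
  ],
)

```text
time: 9.32
ee_pos: [0.4443, 0.1597, 0.0773]
eef_rot: [2.199, 2.243, -0.002]
contact_force: [-0.2, -5.3, 1.5]
grip_width: -0.001
grasp_force: 2.9
```

Request:
arm_command(
  plan=[
    [0,0.006,0,0],
    [0,0,0,0],
  ],
)

```text
time: 9.57
ee_pos: [0.4443, 0.162, 0.0773]
eef_rot: [-2.2, -2.242, -0.0]
contact_force: [0.1, -0.9, 0.5]
grip_width: -0.002
grasp_force: 0.5
```

The force has dropped, so the third click has probably happened. I'll confirm with one more 1 mm step, back off, and look.

Request:
arm_command(
  plan=[
    [0,0.004,0,0],
    [0,0,0,0],
  ],
)

```text
time: 9.82
ee_pos: [0.4445, 0.1632, 0.0773]
eef_rot: [-2.199, -2.243, -0.001]
contact_force: [-0.7, -0.0, 0.5]
grip_width: -0.002
grasp_force: 0.0
```

Request:
arm_command(
  plan=[
    [0,-0.02,0,0],
    [0,-0.06,0,0],
    [0,0,0,0],
  ],
)

```text
time: 10.2
ee_pos: [0.4443, 0.1416, 0.0773]
eef_rot: [-2.202, -2.241, 0.001]
contact_force: [0.1, -0.5, 0.4]
grip_width: -0.003
grasp_force: 0.0
```

Request:
arm_command(
  plan=[
    [0,0,0.12,0],
    [0,0,0.12,0],
    [0,0,0.12,0],
    [0,0,0,0],
    [0,0,0,0],
  ],
)

```text
time: 10.82
ee_pos: [0.4439, 0.1426, 0.1669]
eef_rot: [-2.199, -2.242, 0.001]
contact_force: [0.4, -0.2, -0.1]
grip_width: -0.002
grasp_force: 0.0
```

```bash
python3 - <<'E'
from h import *
s=observe(); print(s["ee_pos"],s["contact_force"])
a=get_image("wrist"); t=get_image("top")
np.save("w2.npy",a,allow_pickle=True); np.save("t2.npy",t,allow_pickle=True)
b=cv2.resize(t["img"][190:265,185:285],(560,420),interpolation=cv2.INTER_CUBIC)
cv2.imwrite("pics/w2.png",cv2.resize(np.hstack([a["img"],b]),(800,300)))
E
```

```text
[0.44386054 0.14264145 0.16685319] [ 0.36414709 -0.15480831 -0.11407528]
```

View pics/w2.png

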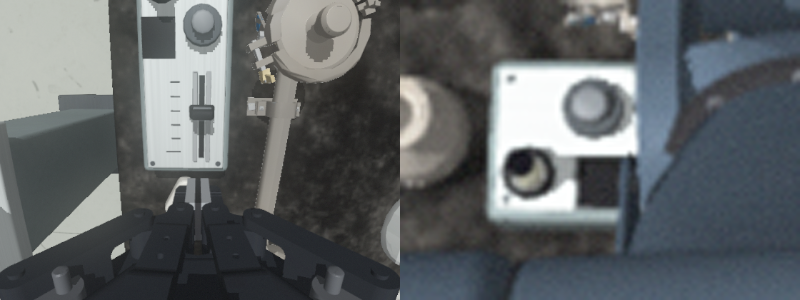

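The wrist half shows the lever at about (202, 112), near the fourth mark from the bottom (end stop + 3). The button is at about (203, 25). I'll measure both with depth.

```bash
python3 - <<'E'
from h import *
d=np.load("w2.npy",allow_pickle=True).item()
s=1.4
uu,vv=np.meshgrid(np.arange(560),np.arange(420)); uv=np.c_[uu.ravel(),vv.ravel()]
P=world(d,uv)
a=np.deg2rad(1.16);R=np.array([[np.cos(a),-np.sin(a)],[np.sin(a),np.cos(a)]])
L=(P[:,:2]-[.4241,.2244])@R
z=P[:,2]
m=(abs(L[:,0]-.018)<.02)&(z>.09)&(z<.105)&(L[:,1]>-.07)&(L[:,1]<0)
print("lever top",m.sum(),P[m].mean(0),"local",L[m].mean(0),L[m].min(0),L[m].max(0))
m=(np.hypot(L[:,0]-.018,L[:,1]-.045)<.02)&(z>.064)
h=np.median(z[m&(z>np.percentile(z[m],60))]); print("btn z pct",np.percentile(z[m],[10,30,50,70,90,98]).round(4))
top=m&(z>h-.003); print("btn",top.sum(),P[top].mean(0),"local",L[top].mean(0),L[top].min(0),L[top].max(0))
E
```

```text
lever top 522 [0.4474521  0.18393962 0.09819861] local [ 0.02252822 -0.04092484] [ 0.0116931  -0.04677591] [ 0.03331158 -0.03603053]
btn z pct [0.0704 0.0712 0.072  0.0804 0.0815 0.0823]
btn 901 [0.44644069 0.26583466 0.08087274] local [0.02317493 0.0409739 ] [0.01249134 0.03094659] [0.0340022  0.05160595]
```

The lever-to-button distance is 82 mm, against 83 mm expected for the third notch, so the lever is in it. Next is the button at about (0.443, 0.268), with its top at z of about 0.081.

Request:
arm_command(
  plan=[
    [0,0.1,0,0],
    [0,0.1,0,0],
    [0,0.1,0,0],
    [0,0.1,0,0],
    [0,0.1,0,0],
    [0,0,0,0],
    [0,0,-0.1,0],
    [0,0,-0.1,0],
    [0,0,-0.08,0],
    [0,0,-0.02,0],
    [0,0,0,0],
    [0,0,0,0],
  ],
)

```text
time: 12.42
ee_pos: [0.4449, 0.2678, 0.0929]
eef_rot: [2.199, 2.242, 0.002]
contact_force: [-0.5, 0.0, -1.2]
grip_width: 0.003
grasp_force: 0.0
```

Request:
arm_command(
  plan=[
    [0,0,-0.012,0],
    [0,0,-0.008,0],
    [0,0,0,0],
    [0,0,0,0],
  ],
)

```text
time: 12.92
ee_pos: [0.4444, 0.2678, 0.0873]
eef_rot: [-2.199, -2.243, 0.0]
contact_force: [0.0, 0.8, -0.0]
grip_width: -0.002
grasp_force: 0.0
```

Request:
arm_command(
  plan=[
    [0,0,-0.008,0],
    [0,0,0,0],
    [0,0,0,0],
  ],
)

```text
time: 13.3
ee_pos: [0.4444, 0.2678, 0.0853]
eef_rot: [-2.2, -2.243, 0.0]
contact_force: [0.2, -0.1, -1.1]
grip_width: -0.0
grasp_force: 0.0
```

Request:
arm_command(
  plan=[
    [0,0,-0.008,0],
    [0,0,-0.008,0],
    [0,0,-0.004,0],
    [0,0,0,0],
    [0,0,0,0],
  ],
)

```text
time: 13.92
ee_pos: [0.4444, 0.2678, 0.0803]
eef_rot: [2.199, 2.243, 0.0]
contact_force: [0.8, 0.7, 0.1]
grip_width: -0.001
grasp_force: 0.0
```

Request:
arm_command(
  plan=[
    [0,0,-0.008,0],
    [0,0,0,0],
    [0,0,0,0],
  ],
)

```text
time: 14.3
ee_pos: [0.4445, 0.2679, 0.0784]
eef_rot: [2.2, 2.243, 0.0]
contact_force: [-0.2, 0.5, 2.1]
grip_width: 0.002
grasp_force: 1.1
```

Request:
arm_command(
  plan=[
    [0,0,-0.008,0],
    [0,0,0,0],
    [0,0,0,0],
  ],
)

```text
time: 14.68
ee_pos: [0.4445, 0.2678, 0.0764]
eef_rot: [2.2, 2.243, 0.0]
contact_force: [0.9, -0.3, 4.3]
grip_width: 0.0
grasp_force: 1.7
```

Request:
arm_command(
  plan=[
    [0,0,-0.006,0],
    [0,0,0,0],
    [0,0,0,0],
  ],
)

```text
time: 15.05
ee_pos: [0.4445, 0.2679, 0.0749]
eef_rot: [2.199, 2.243, 0.0]
contact_force: [-0.4, -0.0, 4.2]
grip_width: 0.004
grasp_force: 2.2
```

Request:
arm_command(
  plan=[
    [0,0,-0.006,0],
    [0,0,0,0],
    [0,0,0,0],
  ],
)

```text
time: 15.42
ee_pos: [0.4445, 0.2679, 0.074]
eef_rot: [2.199, 2.243, 0.001]
contact_force: [-1.0, 0.1, 10.0]
grip_width: -0.0
grasp_force: 4.9
```

The force jumped to 10 N, so the button is bottomed. Releasing straight up and retreating.

Request:
arm_command(
  plan=[
    [0,0,0.02,0],
    [0,0,0.06,0],
    [0,0,0.12,0],
    [0,0,0.12,0],
    [0,0,0.12,0],
    [-0.1,-0.2,0,0],
    [0,-0.2,0,0],
    [0,-0.2,0,0],
    [0,0,0,0],
    [0,0,0,0],
    [0,0,0,0],
  ],
)

```text
time: 16.8
ee_pos: [0.4193, 0.1188, 0.1834]
eef_rot: [-2.198, -2.245, -0.0]
contact_force: [-0.5, -0.1, 0.1]
grip_width: 0.0
grasp_force: 0.0
```

```bash
python3 - <<'E'
from h import *
s=observe(); print(s["ee_pos"],s["contact_force"])
a=get_image("wrist"); t=get_image("side")
b=cv2.resize(t["img"][190:290,235:368],(560,420),interpolation=cv2.INTER_CUBIC)
cv2.imwrite("pics/w3.png",cv2.resize(np.hstack([a["img"],b]),(800,300)))
d=a;uu,vv=np.meshgrid(np.arange(560),np.arange(420)); P=world(d,np.c_[uu.ravel(),vv.ravel()])
an=np.deg2rad(1.16);R=np.array([[np.cos(an),-np.sin(an)],[np.sin(an),np.cos(an)]])
L=(P[:,:2]-[.4241,.2244])@R; z=P[:,2]
m=(abs(L[:,0]-.018)<.02)&(z>.09)&(z<.105)&(L[:,1]>-.07)&(L[:,1]<0.02)
n=(np.hypot(L[:,0]-.02,L[:,1]-.043)<.018)&(z>.077)
print(m.sum(),L[m].mean(0),n.sum(),L[n].mean(0),np.median(z[n]))
E
```

```text
[0.41926609 0.11878657 0.18336164] [-0.54254707 -0.088962    0.05223609]
518 [ 0.02219686 -0.04157261] 485 [0.02271794 0.03665831] 0.08078852198796116
```

View pics/w3.png

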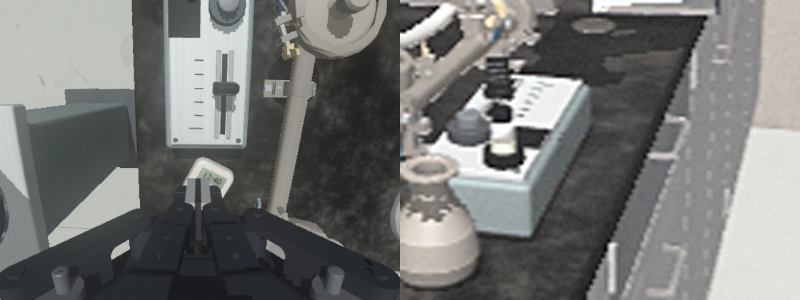

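The lever is unchanged at about (226, 88), still in the third notch. The button's top is back at z of about 0.081, the vial and vessel are undisturbed, and the gripper is clear of everything. Handing in.

```bash
python3 -c "
from rig import *
print(job_done())"
```

```text
the job is handed in; nothing more can be done
None
```

The lever rests in the third notch (three clicks felt), and the read button was pressed fully down and came back up. The last pictures showed the arm clear and nothing else disturbed, and I handed the job in; no verdict was returned.

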